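Pack the hold-down foot of a rotary measuring table with slotted shims

ROBOT

A 6-joint arm with a two-finger parallel gripper is mounted at the origin on the work surface. World frame = base frame: x ahead of the robot, y to its left, z up, the work surface at z = 0. Lengths are in m, angles in degrees, forces in N, time in s.
With the tool pointing down it reaches from about 0.375 to 0.9 m from the base axis. Payload 3.1 kg.
Tool frame: the origin (TCP) lies at the very end of the fingers, on their centre line; the grasp point (between the pads) lies 19 mm behind it (bot.hold_point_z is the z of the grasp point in the tool frame, in m); z points along the fingers, y is the line along which they close (so a half turn about z gives the same grasp; the last joint's range is limited). The gripper opens to 87 mm and grips with 3 to 60 N. Pads are 19 mm wide; open, the fingers measure 117 mm over their backs; the gripper's body (75 mm by 190 mm) begins 51 mm behind the grasp point.
Start: joints at [57.955, 30.224, 82.088, -0, 67.689, -10.227], TCP at [0.232, 0.58, 0.223] pointing down, gripper open.
Joint ranges: [-176.69, 176.69], [-43.24, 126.21], [12.49, 139.97], [-82, 262], [0, 151.66], [-163.58, 163.58]. Speed limits (degrees/s): [159.86, 159.86, 180, 180, 180, 180].

INTERFACE

Orientations are given as a 3x3 rotation matrix whose columns are the frame's x, y, z axes.
In Python, from rig import bot, capture, camera_model gives the robot as it stands.
- The arm moves only by the tool apply_moves, never from a script. Its argument "plan" is text: rows parted by semicolons, each of 6 numbers parted by spaces: the shift along the tool's x, y, z in units of 0.05 m (1.0 is 0.05 m), then the turn, a rotation vector about the tool's x, y, z in units of 360 degrees (1.0 is 360 degrees). In form: dx dy dz ax ay az; .... A call has 1 to 10 rows; each row shifts and turns the commanded pose from where the row before left it, along the tool's axes as they then stand; what a row does not reach is not made up. A row lasts 1/12 s, in which the tool goes at most 41.7 mm and 7.16 degrees, less where a joint would pass 70% of its speed; a pose out of reach is approached as far as the arm can. A call with a number of a shift or a turn outside -1 to 1 is refused whole. A call with a gripper value outside its range is refused whole. "gripper" is the gripper command: -1 is shut, 1 is fully open, values between are in proportion, set as the call begins (left out, the last holds). The fingers move at their own pace and stop on an object; the grip force is fixed at half the most. Time passes only in rows, so rows that do not move let the fingers close. It gives the time, the measured TCP pose, the force, the opening and the grip force at its end, in the units of the state.
- bot.read_state(): the state, without advancing time (a new reading comes with each control period).
- capture(name): name is "scene" or "top"; returns the picture (400x640x3 uint8, red, green, blue); there is no depth.
- camera_model(name): a dict with "vertical_fov" (degrees; the focal length in pixels is half the picture's height over the tangent of half this angle, whatever the lens; pixels are square), "cx", "cy" (the principal point, pixels), "dist" ([k1, k2, p1, p2, k3] as OpenCV has them; the pictures are not rectified), "position" and "rotation" of the camera in the world. Camera axes: x right, y down, z forward; pixel columns grow to the right and rows downward; lengths in m; the calibration is good to about 2 mm. A picture is of the moment at which its call begins. camera_model takes no time and is no camera call.
- bot.hand_in(): hands the job in; it is judged then, once.
The state is a dict: "time_s": time; "joint_positions": joint angles; "qvel": joint speeds; "tau": joint torques, N m; "position": TCP position; "tcp_rot": TCP orientation; "force": force on the tool from outside, world axes, zero at the start; "moment": the same for the moment, N m; "opening": opening from 0.0 (shut) to 1.0 (fully open); "grasp_force": force on a finger pad.
Only numpy, scipy, OpenCV 4.12 (cv2) and the standard library are available. Lean on these libraries where they do the work, as an engineer would, in place of code of your own. Each camera call takes 0.05 s, during which the arm holds its last target. There are 200 camera calls.

TASK

The rotary measuring table stands level on its three levelling screws, but its bevelled hold-down foot still hangs clear of the steel pad below it. Slide slotted shims from the white mat in under the foot, one at a time, each fully home around the stud and stacked flat, and stop at the first one with which the pack feels snug: the foot bears on it and the shim drags when tugged. A loose pack would let the foot bend when it is bolted down and one shim too many would jack the table up, so add just enough; leave the shims you do not need lying flat on the mat, do not lever or shove the table with the gripper, and leave the spanner, the level and the wafer box where they are.

Things in the scene. Friction and masses are not known exactly. Their poses are not given: they have to be found in the camera images.
- sole: Steel pad, 80 x 74 mm, fixed on the granite under the table's foot. Origin on the granite (height 0) on the stud's axis; the pad's top is 10 mm above it and reaches from x = -46 to +34 mm, y = +-37 mm. Its +x axis is the level direction in which shims are slid in, from the open side towards the table.
- stud (a point): On the axis of the upright 12 mm hold-down stud, at the pad's top face; axes as sole. The stud runs up through the foot to 60 mm above the pad, with a slack nut 21 mm across on it from 42 mm up. The clear gap between pad and foot takes more than one shim, differs every time and is not given: it must be felt.
- entry (a point): On the pad's top face, below the outer edge of the foot, 38 mm from the stud. The foot is 64 mm wide, 20 mm thick. Seen from the stud its underside is level from x = -12 to +35 mm (there the table's body begins); from x = -38 to -12 mm it is bevelled, 7.5 mm higher at the edge, so a shim up to 5 mm too thick for what is left of the gap can still be pushed in.
- rotary: The rotary measuring table: gold 260 x 260 mm base, black top plate, steel spindle table, mirror blank; the bevelled foot sticks out of the side facing the shims. Stands by its weight on three screws; a too thick shim tips it up. Origin inside the base on the line of the two screws on which it tips, 225 mm beyond the stud; axes as sole.
- mat: White flat mat 260 x 320 x 2 mm fixed on the granite; origin at its centre on the granite, top 2 mm up, long side along its y.
- shim1: One of four identical stainless slotted shims, U-shaped plates with a tab: 130 g, 5 mm thick, 98 mm long, 54 mm wide, lying flat on the mat. Origin: underside, at the bottom of the slot, where the stud's axis is when the shim is fully home. +x: along the shim to the slot's open end. Prongs x -6 to 24 mm, slot 16 mm wide between them; solid web x -22 to -6 mm; flat tab x -74 to -22 mm.
- shim2: Slotted shim, identical to shim1, same origin and axes. A shim that does not fill the gap slides in freely and, tugged 2 to 4 mm to and fro by its tab, drags with about 1 N; one that fills it must lift the foot, which weighs 4 to 5 N: kept level, it takes 6 to 15 N to push home, and tugging it meets 4 to 7 N.
- shim3: Slotted shim, identical to shim1, same origin and axes. A shim that does not fill the gap slides in freely and, tugged 2 to 4 mm to and fro by its tab, drags with about 1 N; one that fills it must lift the foot, which weighs 4 to 5 N: kept level, it takes 6 to 15 N to push home, and tugging it meets 4 to 7 N.
- shim4: Slotted shim, identical to shim1, same origin and axes. A shim that does not fill the gap slides in freely and, tugged 2 to 4 mm to and fro by its tab, drags with about 1 N; one that fills it must lift the foot, which weighs 4 to 5 N: kept level, it takes 6 to 15 N to push home, and tugging it meets 4 to 7 N.
- shim1_tab (a point): Centre of shim1's flat tab, on its underside, 58 mm behind the shim's origin: the place to grip it, across the tab's 26 mm width (the shim's y).
- shim2_tab (a point): Centre of shim2's flat tab, on its underside, 58 mm behind the shim's origin: the place to grip it, across the tab's 26 mm width (the shim's y).
- shim3_tab (a point): Centre of shim3's flat tab, on its underside, 58 mm behind the shim's origin: the place to grip it, across the tab's 26 mm width (the shim's y).
- shim4_tab (a point): Centre of shim4's flat tab, on its underside, 58 mm behind the shim's origin: the place to grip it, across the tab's 26 mm width (the shim's y).
- spanner: Loose combination spanner, 180 mm long, on the granite beside the foot; bystander.
- level: Loose dark precision spirit level, 150 x 40 mm, 40 mm high, on the granite; bystander.
- wafer_box: Loose round wafer box, 90 mm across, 26 mm high, on the granite; bystander.
There are look-alikes about, which are no part of the job. What is shaped like the shim2 but yellow is not meant.

How it is judged (in metres and radians):
On the way, in this order (a step that is already met when the one before it is completed fails the run):
1. a first shim is fully home around the stud (((horizontal distance between shim1 and stud below 0.005 m and angle between the x axis of shim1 and the x axis of sole, either way round below 0.12 rad and z of shim1 in the frame of stud between -0.003 and 0.0185 m) or (horizontal distance between shim2 and stud below 0.005 m and angle between the x axis of shim2 and the x axis of sole, either way round below 0.12 rad and z of shim2 in the frame of stud between -0.003 and 0.0185 m) or (horizontal distance between shim3 and stud below 0.005 m and angle between the x axis of shim3 and the x axis of sole, either way round below 0.12 rad and z of shim3 in the frame of stud between -0.003 and 0.0185 m) or (horizontal distance between shim4 and stud below 0.005 m and angle between the x axis of shim4 and the x axis of sole, either way round below 0.12 rad and z of shim4 in the frame of stud between -0.003 and 0.0185 m))), for 0.2 s.
2. a second shim is fully home with it ((((horizontal distance between shim1 and stud below 0.005 m and angle between the x axis of shim1 and the x axis of sole, either way round below 0.12 rad and z of shim1 in the frame of stud between -0.003 and 0.0185 m) and (horizontal distance between shim2 and stud below 0.005 m and angle between the x axis of shim2 and the x axis of sole, either way round below 0.12 rad and z of shim2 in the frame of stud between -0.003 and 0.0185 m)) or ((horizontal distance between shim1 and stud below 0.005 m and angle between the x axis of shim1 and the x axis of sole, either way round below 0.12 rad and z of shim1 in the frame of stud between -0.003 and 0.0185 m) and (horizontal distance between shim3 and stud below 0.005 m and angle between the x axis of shim3 and the x axis of sole, either way round below 0.12 rad and z of shim3 in the frame of stud between -0.003 and 0.0185 m)) or ((horizontal distance between shim1 and stud below 0.005 m and angle between the x axis of shim1 and the x axis of sole, either way round below 0.12 rad and z of shim1 in the frame of stud between -0.003 and 0.0185 m) and (horizontal distance between shim4 and stud below 0.005 m and angle between the x axis of shim4 and the x axis of sole, either way round below 0.12 rad and z of shim4 in the frame of stud between -0.003 and 0.0185 m)) or ((horizontal distance between shim2 and stud below 0.005 m and angle between the x axis of shim2 and the x axis of sole, either way round below 0.12 rad and z of shim2 in the frame of stud between -0.003 and 0.0185 m) and (horizontal distance between shim3 and stud below 0.005 m and angle between the x axis of shim3 and the x axis of sole, either way round below 0.12 rad and z of shim3 in the frame of stud between -0.003 and 0.0185 m)) or ((horizontal distance between shim2 and stud below 0.005 m and angle between the x axis of shim2 and the x axis of sole, either way round below 0.12 rad and z of shim2 in the frame of stud between -0.003 and 0.0185 m) and (horizontal distance between shim4 and stud below 0.005 m and angle between the x axis of shim4 and the x axis of sole, either way round below 0.12 rad and z of shim4 in the frame of stud between -0.003 and 0.0185 m)) or ((horizontal distance between shim3 and stud below 0.005 m and angle between the x axis of shim3 and the x axis of sole, either way round below 0.12 rad and z of shim3 in the frame of stud between -0.003 and 0.0185 m) and (horizontal distance between shim4 and stud below 0.005 m and angle between the x axis of shim4 and the x axis of sole, either way round below 0.12 rad and z of shim4 in the frame of stud between -0.003 and 0.0185 m)))), for 0.2 s.
At the end, for the whole second after the job is handed in: Each shim is home (origin within 5 mm of the stud axis, within 0.12 rad of the pad's x axis, flat within 0.06 rad, under 18.5 mm above the pad) or flat on the mat, and at rest; the foot bears on the pack with over 2 N; the table is tipped less than 0.0265 rad (((horizontal distance between shim1 and stud below 0.005 m and angle between the x axis of shim1 and the x axis of sole, either way round below 0.12 rad and z of shim1 in the frame of stud between -0.003 and 0.0185 m) or (x of shim1 in the frame of mat between -0.15 and 0.15 m and y of shim1 in the frame of mat between -0.18 and 0.18 m and height (world z) of shim1 below 0.009 m)) and ((horizontal distance between shim2 and stud below 0.005 m and angle between the x axis of shim2 and the x axis of sole, either way round below 0.12 rad and z of shim2 in the frame of stud between -0.003 and 0.0185 m) or (x of shim2 in the frame of mat between -0.15 and 0.15 m and y of shim2 in the frame of mat between -0.18 and 0.18 m and height (world z) of shim2 below 0.009 m)) and ((horizontal distance between shim3 and stud below 0.005 m and angle between the x axis of shim3 and the x axis of sole, either way round below 0.12 rad and z of shim3 in the frame of stud between -0.003 and 0.0185 m) or (x of shim3 in the frame of mat between -0.15 and 0.15 m and y of shim3 in the frame of mat between -0.18 and 0.18 m and height (world z) of shim3 below 0.009 m)) and ((horizontal distance between shim4 and stud below 0.005 m and angle between the x axis of shim4 and the x axis of sole, either way round below 0.12 rad and z of shim4 in the frame of stud between -0.003 and 0.0185 m) or (x of shim4 in the frame of mat between -0.15 and 0.15 m and y of shim4 in the frame of mat between -0.18 and 0.18 m and height (world z) of shim4 below 0.009 m)) and contact force between any of shim1, shim2, shim3, shim4 and rotary above 2 N and angle between rotary's own z axis and vertical below 0.0265 rad and angle between each of shim1, shim2, shim3, shim4's own z axis and vertical below 0.06 rad and linear speed of each of shim1, shim2, shim3, shim4 below 0.01 m/s); the robot touches nothing.
It fails at once if two shims carried at once (both more than 32 mm up) (height (world z) of each of shim1, shim2 above 0.032 m or height (world z) of each of shim1, shim3 above 0.032 m or height (world z) of each of shim1, shim4 above 0.032 m or height (world z) of each of shim2, shim3 above 0.032 m or height (world z) of each of shim2, shim4 above 0.032 m or height (world z) of each of shim3, shim4 above 0.032 m).
It fails at once if the table jacked up far (tipped by more than 0.06 rad) (angle between rotary's own z axis and vertical above 0.06 rad).
It fails at once if the table levered or shoved by the robot with more than 20 N (contact force between any of the fingers, the arm and rotary above 20 N).
It fails at once if the spanner, the level or the wafer box disturbed (moved more than 30 mm) (distance of any of spanner, level, wafer_box from where it was at the start of the episode above 0.03 m).
It also fails if it takes over 72 s, if anything falls off the work surface, if the arm or the gripper's body presses on something with over 40 N, if the wrist force passes 120 N, or if a joint passes its speed limit or range.

## Working session

There is one attempt and no reset: what is moved stays moved. The work goes in short steps, Python scripts to look and compute and a tool call to move; the robot and the scene stay as the last step left them, time stands still between calls to the robot, and variables do not carry over. Pictures are saved under pics/ and viewed, at most 10 in all, crops included, and the job is handed in when it is done.

Besides the shell and the picture viewer there is one more tool, called after ">>>" by a JSON object that holds its "method" and its "body", one argument or row to a line. apply_moves: Moves the arm, as the interface text tells. Its arguments: {"type":"object","properties":{"plan":{"type":"string"},"gripper":{"type":"number"}},"required":["plan"]}

```bash
mkdir -p pics; ls
python3 - <<'E'
from rig import bot,capture,camera_model
import cv2
for n in("scene","top"):
    cv2.imwrite(f"pics/{n}0.png",capture(n)[:,:,::-1]); print(n,camera_model(n))
print(bot.read_state())
E
```

```text
pics
scene {'vertical_fov': 49.12195664026737, 'cx': 317.58014070169315, 'cy': 201.17839529528754, 'dist': array([-0.10298704,  0.        ,  0.        ,  0.        ,  0.        ]), 'position': array([ 1.02048042, -0.56642253,  0.8113099 ]), 'rotation': array([[ 0.75084069,  0.46130874, -0.47268648],
       [ 0.66042579, -0.53382136,  0.52808384],
       [-0.00872045, -0.70868117, -0.70547498]])}
top {'vertical_fov': 53.76652337816827, 'cx': 322.1280387615249, 'cy': 201.46274303421887, 'dist': array([-0.01776736,  0.        ,  0.        ,  0.        ,  0.        ]), 'position': array([0.31659322, 0.02082534, 1.17399933]), 'rotation': array([[ 1.81131665e-02, -9.80524313e-01,  1.95560693e-01],
       [-9.99835483e-01, -1.79509066e-02,  2.60219065e-03],
       [ 9.58980534e-04, -1.95575654e-01, -9.80688148e-01]])}
{'time_s': 0.1, 'joint_positions': array([ 5.79538311e+01,  3.02751583e+01,  8.21483113e+01,  4.34834026e-04,
        6.76876775e+01, -1.02275042e+01]), 'qvel': array([-0.09690941, -0.10096103, -0.09759913, -0.05186681, -0.00487735,
        0.02860465]), 'tau': array([ 3.01586169e-04, -4.40986347e+01, -1.77150518e+01,  6.34845207e-02,
        5.33581933e-02, -2.93758865e-05]), 'position': array([0.23191957, 0.57968447, 0.22165726]), 'tcp_rot': array([[-9.28363545e-01,  3.71671974e-01, -1.03525729e-03],
       [ 3.71673250e-01,  9.28362162e-01, -1.64055889e-03],
       [ 3.51343937e-04, -1.90781251e-03, -9.99998118e-01]]), 'force': array([-0.60344772,  0.72804994, -0.75096404]), 'moment': array([-0.04881853, -0.02253642,  0.01248202]), 'grasp_force': 0.0, 'opening': 0.9994863930661895}
```

View pics/scene0.png

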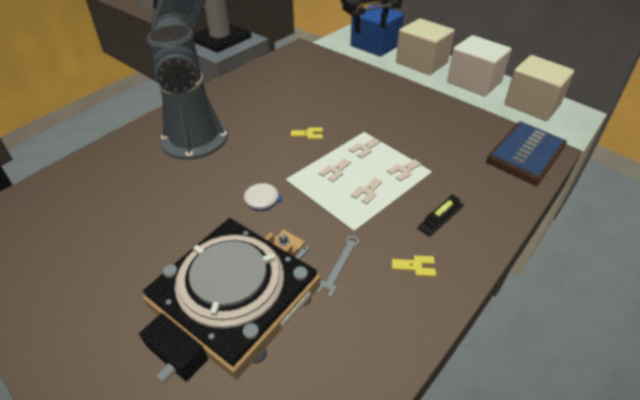

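View pics/top0.png

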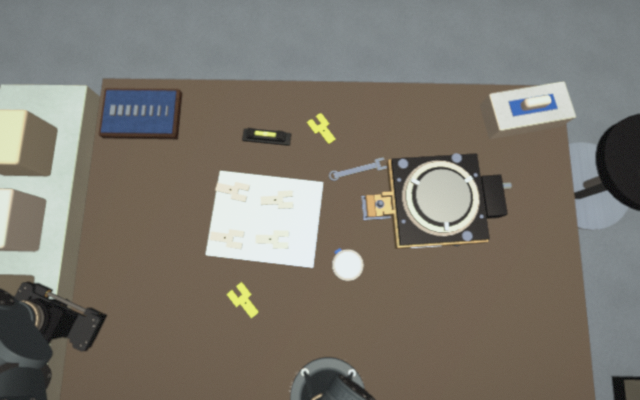

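The scene shows four pinkish-steel shims on the white mat (top ≈ (233,190), (277,200), (228,239), (272,240)). Two yellow look-alikes lie off the mat at (321,127) and (242,300) and aren't meant. The foot and pad are near (378,206). I'll confirm this in an enlarged crop.

```bash
cat > h.py <<'E'
from rig import bot,capture,camera_model
import cv2,numpy as np
def K(c):
    f=200/np.tan(np.radians(c["vertical_fov"]/2)); return np.array([[f,0,c["cx"]],[0,f,c["cy"]],[0,0,1]])
def px2w(n,uv,z):
    c=camera_model(n); p=cv2.undistortPoints(np.array(uv,float).reshape(-1,1,2),K(c),c["dist"])[:,0]
    d=np.c_[p,np.ones(len(p))]@c["rotation"].T; o=c["position"]; return o+d*((z-o[2])/d[:,2])[:,None]
def w2px(n,P):
    c=camera_model(n); R=c["rotation"].T
    return cv2.projectPoints(np.array(P,float).reshape(-1,1,3),cv2.Rodrigues(R)[0],-R@c["position"],K(c),c["dist"])[0][:,0]
E
python3 - <<'E'
from h import *
a=np.mean([capture("top").astype(float) for _ in range(3)],0).astype(np.uint8)[:,:,::-1]
np.save("top.npy",a)
cv2.imwrite("pics/c1.png",cv2.resize(a[165:270,205:405],None,fx=4,fy=4,interpolation=cv2.INTER_CUBIC))
E
```

```text
(no output)
```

View pics/c1.png

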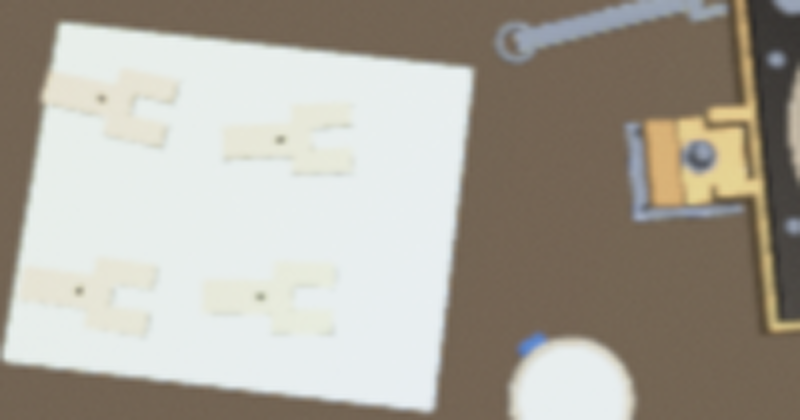

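The crop shows four pale steel shims lying flat on the mat, with tabs to the left and slots opening right towards the table. The foot is at crop (645–745, 115–205), the stud nut at (700,153), and the pad's left corners near (628,124) and (637,218). Next I fit the poses.

```bash
cat > fit.py <<'E'
from h import *
from scipy.optimize import minimize
def outline():
    return np.array([[24,27],[24,8],[-6,8],[-6,-8],[24,-8],[24,-27],[-22,-27],[-22,-13],[-74,-13],[-74,13],[-22,13],[-22,27]])/1000.
def render(n,pose,z,roi,S=16):
    x,y,t=pose; o=outline()@np.array([[np.cos(t),np.sin(t)],[-np.sin(t),np.cos(t)]])+[x,y]
    p=w2px(n,np.c_[o,np.full(len(o),z)]); r0,r1,c0,c1=roi
    m=np.zeros(((r1-r0)*S,(c1-c0)*S),np.float32)
    cv2.fillPoly(m,[np.round(((p-[c0,r0])+.5)*S*16).astype(np.int32)],1.0,shift=4)
    return cv2.resize(m,(c1-c0,r1-r0),interpolation=cv2.INTER_AREA)
def fit(n,img,p0,z):
    c=w2px(n,[[p0[0],p0[1],z]])[0].astype(int); roi=(c[1]-26,c[1]+26,c[0]-36,c[0]+28)
    L=cv2.cvtColor(img,cv2.COLOR_BGR2LAB).astype(float)[roi[0]:roi[1],roi[2]:roi[3],2]
    # restrict to near the outline; constant background
    def cost(q,full=False):
        p=np.array(p0)+np.array(q)*[.003,.003,.05]
        m=cv2.GaussianBlur(render(n,p,z,roi),(0,0),.8)
        w=cv2.dilate((m>.01).astype(np.uint8),np.ones((7,7)))>0
        a=np.c_[m[w],np.ones(w.sum())]; s,_,_,_=np.linalg.lstsq(a,L[w],rcond=None)
        r=L[w]-a@s; return -np.corrcoef(a@s,L[w])[0,1]
    best=min((minimize(cost,[i,j,k],method="Nelder-Mead",options=dict(xatol=.01,fatol=1e-6)) for i in(-1,1) for j in(-1,1) for k in (-2,1)),key=lambda r:r.fun)
    return np.array(p0)+best.x*[.003,.003,.05],-best.fun
E
python3 - <<'E'
from fit import *
img=np.load("top.npy")
for nm,uv,t in [("A up-left",(205+135/4,165+105/4),-100),("B up-right",(205+303/4,165+139/4),-88),("C low-left",(205+112/4,165+298/4),-97),("D low-right",(205+283/4,165+298/4),-90)]:
    g=px2w("top",uv,.007)[0]; p,s=fit("top",img,[g[0],g[1],np.radians(t)],.007)
    print(nm,p[:2].round(4),np.degrees(p[2]).round(2),s.round(3),"r tab",np.hypot(*(p[:2]-.058*np.array([np.cos(p[2]),np.sin(p[2])]))).round(3))
f=lambda u,v,z:px2w("top",(205+u/4,165+v/4),z)[0].round(4)
print("pad corners",f(628,124,.01),f(637,218,.01)); print("studtop",f(701,152,.07),f(701,152,.06))
print("foot corners",f(645,119,.045),f(651,206,.045))
print("base edge", f(740,0,.08),f(770,330,.08))
print("mat",[f(u,v,.002) for u,v in((59,23),(473,67),(434,410),(4,361))])
cv2.imwrite("pics/c2.png",cv2.resize(img[140:255,340:520],None,fx=4,fy=4,interpolation=cv2.INTER_CUBIC))
s=capture("scene")[:,:,::-1]; np.save("scene.npy",s)
cv2.imwrite("pics/c3.png",cv2.resize(s[205:300,240:400],None,fx=5,fy=5,interpolation=cv2.INTER_CUBIC))
E
```

```text
A up-left [0.5755 0.2719] -102.33 0.659 r tab 0.674
B up-right [0.5544 0.1376] -86.13 0.988 r tab 0.584
C low-left [0.431  0.2764] -100.09 0.79 r tab 0.553Traceback (most recent call last):
  File "<stdin>", line 4, in <module>
  File "fit.py", line 21, in fit
    best=min((minimize(cost,[i,j,k],method="Nelder-Mead",options=dict(xatol=.01,fatol=1e-6)) for i in(-1,1) for j in(-1,1) for k in (-2,1)),key=lambda r:r.fun)
  File "fit.py", line 21, in <genexpr>
    best=min((minimize(cost,[i,j,k],method="Nelder-Mead",options=dict(xatol=.01,fatol=1e-6)) for i in(-1,1) for j in(-1,1) for k in (-2,1)),key=lambda r:r.fun)
              ~~~~~~~~^^^^^^^^^^^^^^^^^^^^^^^^^^^^^^^^^^^^^^^^^^^^^^^^^^^^^^^^^^^^^^^^^^^^^^
    res = _minimize_neldermead(fun, x0, args, callback, bounds=bounds,
                               **options)
    fxe = func(xe)
    fx = function(np.copy(x), *(wrapper_args + args))
  File "fit.py", line 17, in cost
    m=cv2.GaussianBlur(render(n,p,z,roi),(0,0),.8)
                       ~~~~~~^^^^^^^^^^^
  File "fit.py", line 7, in render
    p=w2px(n,np.c_[o,np.full(len(o),z)]); r0,r1,c0,c1=roi
  File "h.py", line 9, in w2px
    c=camera_model(n); R=c["rotation"].T
ValueError: time passes only in moves, steps and waits
```

```bash
python3 - <<'E'
s=open("h.py").read().replace("def K(c)","import functools\nimport rig\ncamera_model=functools.lru_cache(rig.camera_model)\ndef K(c)")
open("h.py","w").write(s)
s=open("fit.py").read().replace(">0\n",">0; w&=ok\n",1).replace("    # restrict","    ok=cv2.erode((img[roi[0]:roi[1],roi[2]:roi[3]].min(2)>165).astype(np.uint8),np.ones((3,3)))>0; ok|=cv2.erode(cv2.morphologyEx(ok.astype(np.uint8),cv2.MORPH_CLOSE,np.ones((5,5))),np.ones((1,1)))>0\n    # restrict")
open("fit.py","w").write(s)
E
cat > t.py <<'E'
from fit import *
img=np.load("top.npy")
for nm,uv,t in [("A up-left",(205+135/4,165+105/4),-100),("B up-right",(205+303/4,165+139/4),-88),("C low-left",(205+112/4,165+298/4),-97),("D low-right",(205+283/4,165+298/4),-90)]:
    g=px2w("top",uv,.007)[0]; p,s=fit("top",img,[g[0],g[1],np.radians(t)],.007)
    print(nm,p[:2].round(4),np.degrees(p[2]).round(2),s.round(3),g[:2].round(4))
f=lambda u,v,z:px2w("top",(205+u/4,165+v/4),z)[0].round(4)
print("pad corners",f(628,124,.01),f(637,218,.01)); print("studtop",f(701,152,.07),f(701,152,.06))
print("foot corners",f(645,119,.045),f(651,206,.045))
print("base edge", f(740,0,.08),f(770,330,.08))
print("mat",[f(u,v,.002) for u,v in((59,23),(473,67),(434,410),(4,361))])
cv2.imwrite("pics/c2.png",cv2.resize(img[140:255,340:520],None,fx=4,fy=4,interpolation=cv2.INTER_CUBIC))
s=capture("scene")[:,:,::-1]; np.save("scene.npy",s)
cv2.imwrite("pics/c3.png",cv2.resize(s[205:300,240:400],None,fx=5,fy=5,interpolation=cv2.INTER_CUBIC))
E
python3 t.py
```

```text
A up-left [0.5758 0.2748] -101.32 0.985 [0.5763 0.2774]
B up-right [0.5544 0.1376] -86.13 0.988 [0.5523 0.1489]
C low-left [0.4326 0.2821] -96.59 0.982 [0.4296 0.2858]
D low-right [0.4339 0.1471] -90.02 0.982 [0.432  0.1591]
pad corners [ 0.5677 -0.0961  0.01  ] [ 0.4962 -0.1027  0.01  ]
studtop [ 0.5353 -0.1421  0.07  ] [ 0.5373 -0.1436  0.06  ]
foot corners [ 0.5641 -0.105   0.045 ] [ 0.4997 -0.1091  0.045 ]
base edge [ 0.6455 -0.17    0.08  ] [ 0.4087 -0.1871  0.08  ]
mat [array([0.641, 0.341, 0.002]), array([0.6119, 0.0216, 0.002 ]), array([0.3524, 0.0457, 0.002 ]), array([0.3821, 0.3639, 0.002 ])]
```

View pics/c2.png

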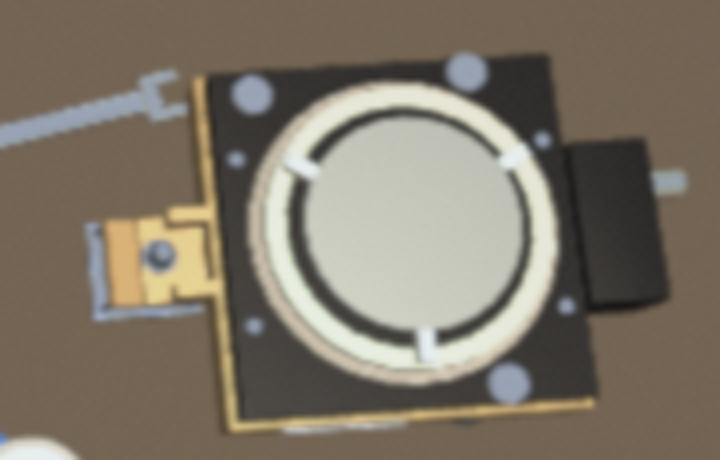

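View pics/c3.png

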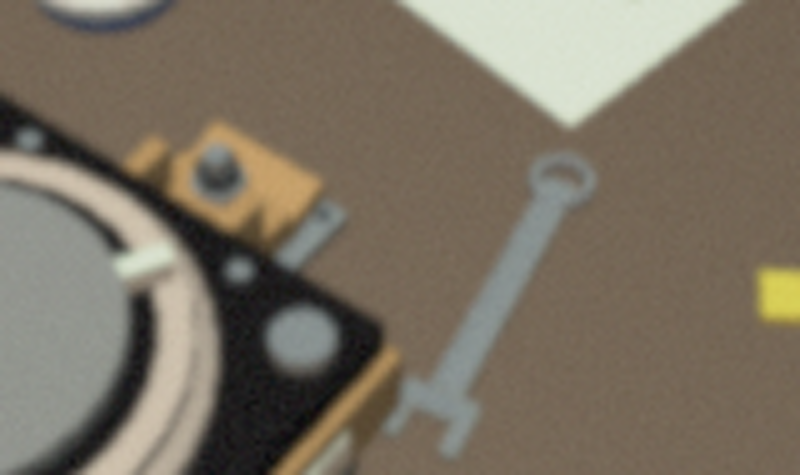

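Run:
```python
from fit import *
s=np.load("scene.npy")
for nm,p0 in (("B",(.5544,.1376,np.radians(-86.13))),("D",(.4339,.1471,np.radians(-90))),("A",(.5758,.2748,np.radians(-101.3))),("C",(.4326,.2821,np.radians(-96.6)))):
    p,c=fit("scene",s,list(p0),.007); print(nm,p[:2].round(4),np.degrees(p[2]).round(2),round(c,3))
def ray(n,uv):
    a,b=px2w(n,uv,0)[0],px2w(n,uv,.2)[0]; return a,b-a
a,d=ray("top",(340+159/4,140+253/4)); b,e=ray("scene",(240+217/5,205+152/5))
t=np.linalg.lstsq(np.c_[d,-e],b-a,rcond=None)[0]; print("stud top tri",a+d*t[0],b+e*t[1])
f=lambda u,v,z:px2w("top",(340+u/4,140+v/4),z)[0]
for n,q in(("blk left",((208,75),(240,418))),("gold left",((197,78),(228,430))),("blk top",((208,75),(547,56)))):
    v=f(*q[1],.1)-f(*q[0],.1); print(n,np.degrees(np.arctan2(v[1],v[0])).round(2),np.linalg.norm(v).round(4))
for h in(-85,-86): # predicted points for stud guess
  for st in((.5352,-.1450),):
    t=np.radians(h);R=np.array([[np.cos(t),-np.sin(t)],[np.sin(t),np.cos(t)]])
    P=np.array([[-.046,-.037],[-.046,.037]])@R.T+st
    print(h,((w2px("top",np.c_[P,[.01]*2])-[340,140])*4).round(0).tolist(),((w2px("scene",np.c_[P,[.01]*2])-[240,205])*5).round(0).tolist(),((w2px("top",[[*st,.07]])-[340,140])*4).round(0),((w2px("scene",[[*st,.07]])-[240,205])*5).round(0))
```

```text
B [0.5535 0.1372] -86.86 0.905
D [0.4329 0.147 ] -90.01 0.896
A [0.5754 0.2746] -102.19 0.881
C [0.4315 0.2815] -97.09 0.882
stud top tri [ 0.53518623 -0.14114359  0.06680069] [ 0.53547461 -0.14080263  0.06680775]
blk left -175.82 0.2434
gold left -176.02 0.2493
blk top -85.55 0.2433
-85 [[97.0, 320.0], [88.0, 224.0]] [[219.0, 141.0], [341.0, 211.0]] [[165. 252.]] [[210. 152.]]
-86 [[96.0, 319.0], [89.0, 222.0]] [[222.0, 141.0], [342.0, 212.0]] [[165. 252.]] [[210. 152.]]
```

```bash
cat > go.py <<'E'
import sys,numpy as np
from rig import bot
s=bot.read_state(); R=s["tcp_rot"]; p=s["position"]
h=np.degrees(np.arctan2(R[1,0],R[0,0]))
print("t",round(s["time_s"],2),"p",p.round(4),"head",h.round(2),"z",R[:,2].round(4),"F",s["force"].round(2),"open",round(s["opening"]*87,1),"gf",round(s["grasp_force"],1))
if len(sys.argv)>3:
    q=np.array(list(map(float,sys.argv[1:4])))
    print("units",(R.T@(q-p)/.05).round(3))
    if len(sys.argv)>4:
        t=float(sys.argv[4]); print("az total",round(-(t-h)/360,4))
E
echo
```

```text
(no output)
```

>>> {"method": "apply_moves", "body": {
  "plan": "0 0 0 0 0 0.018;0 0 0 0 0 0.018;0 0 0 0 0 0.018;0 0 0 0 0 0.018;0 0 0 0 0 0.018;0 0 0 0 0 0.018;0 0 0 0 0 0.018;0 0 0 0 0 0.018;0 0 0 0 0 0.018;0 0 0 0 0 0.018",
  "gripper": 0.1
}}

```text
time_s: 1.13
position: [0.2322, 0.5801, 0.2225]
tcp_rot: [[-0.053, 0.999, -0.0], [0.999, 0.053, -0.0], [-0.0, -0.0, -1.0]]
force: [-0.1, -0.4, -0.0]
opening: 0.549
grasp_force: 0.0
```

```bash
python3 go.py .5502 .1973 .08 93.6
```

```text
t 1.13 p [0.2322 0.5801 0.2225] head 93.06 z [-1.e-04 -2.e-04 -1.e+00] F [-0.08 -0.44 -0.02] open 47.8 gf 0.0
units [-7.985  5.943  2.85 ]
az total -0.0015
```

>>> {"method": "apply_moves", "body": {
  "plan": "-0.57 0.4245 0.2 0 0 0;-0.57 0.4245 0.2 0 0 0;-0.57 0.4245 0.2 0 0 0;-0.57 0.4245 0.2 0 0 0;-0.57 0.4245 0.2 0 0 0;-0.57 0.4245 0.2 0 0 0;-0.57 0.4245 0.2 0 0 0"
}}

```text
time_s: 1.72
position: [0.3932, 0.3886, 0.1523]
tcp_rot: [[-0.059, 0.998, 0.0], [0.998, 0.059, 0.0], [0.0, 0.0, -1.0]]
force: [0.7, 0.6, -0.7]
opening: 0.551
grasp_force: 0.0
```

>>> {"method": "apply_moves", "body": {
  "plan": "-0.57 0.4245 0.2 0 0 0;-0.57 0.4245 0.2 0 0 0;-0.57 0.4245 0.2 0 0 0;-0.57 0.4245 0.2 0 0 0;-0.57 0.4245 0.2 0 0 0;-0.57 0.4245 0.2 0 0 0;-0.57 0.4245 0.2 0 0 0;0 0 0 0 0 0;0 0 0 0 0 0"
}}

```text
time_s: 2.47
position: [0.5536, 0.1976, 0.0818]
tcp_rot: [[-0.055, 0.998, -0.001], [0.998, 0.055, 0.0], [0.0, -0.001, -1.0]]
force: [-1.4, 0.9, -0.6]
opening: 0.551
grasp_force: 0.0
```

```bash
python3 go.py .5502 .1973 .0035 93.6
python3 - <<'E'
from h import *
c=capture("scene")[:,:,::-1]
print(w2px("scene",[[.5502,.1973,.0035],[.5502,.1973,.08]]))
cv2.imwrite("pics/g1.png",cv2.resize(c[100:220,280:440],None,fx=4,fy=4,interpolation=cv2.INTER_CUBIC))
E
```

```text
t 2.47 p [0.5536 0.1976 0.0818] head 93.15 z [-5.e-04  0.e+00 -1.e+00] F [-1.4   0.86 -0.58] open 48.0 gf 0.0
units [-0.003 -0.068  1.567]
az total -0.0012
[[375.41934931 182.1242187 ]
 [377.84686289 160.51592605]]
```

View pics/g1.png

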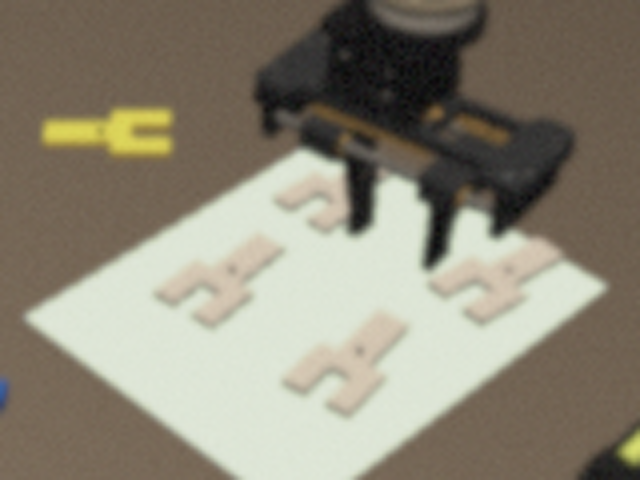

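The gripper is above shim B, fingertips at crop (360,230) and (430,265), straddling the tab axis as predicted. Descending and gripping.

>>> {"method": "apply_moves", "body": {
  "plan": "0 -0.07 0.3 0 0 -0.0012;0 0 0.4 0 0 0;0 0 0.4 0 0 0;0 0 0.27 0 0 0;0 0 0.1 0 0 0;0 0 0.08 0 0 0;0 0 0 0 0 0;0 0 0 0 0 0"
}}

```text
time_s: 3.18
position: [0.5491, 0.1999, 0.0058]
tcp_rot: [[-0.067, 0.998, 0.001], [0.998, 0.067, 0.0], [0.0, 0.001, -1.0]]
force: [0.5, -0.4, 0.1]
opening: 0.551
grasp_force: 0.0
```

>>> {"method": "apply_moves", "body": {
  "plan": "0 0 0 0 0 0;0 0 0 0 0 0;0 0 0 0 0 0;0 0 0 0 0 0;0 0 0 0 0 0",
  "gripper": -1
}}

```text
time_s: 3.6
position: [0.5493, 0.1992, 0.0055]
tcp_rot: [[-0.066, 0.998, 0.001], [0.998, 0.066, 0.0], [0.0, 0.001, -1.0]]
force: [0.1, -0.3, 1.5]
opening: 0.28
grasp_force: 30.0
```

```bash
python3 go.py .5502 .1973 .0035 93.6
```

```text
t 3.6 p [0.5493 0.1992 0.0055] head 93.81 z [ 9.e-04  1.e-04 -1.e+00] F [ 0.08 -0.31  1.51] open 24.4 gf 30.0
units [-0.039  0.015  0.039]
az total 0.0006
```

Gripped 2 mm high; reopen, lower and regrip.

>>> {"method": "apply_moves", "body": {
  "plan": "0 0 0 0 0 0;0 0 0 0 0 0;0 0 0.03 0 0 0;0 0 0.02 0 0 0;0 0 0 0 0 0;0 0 0 0 0 0",
  "gripper": -0.2
}}

```text
time_s: 4.1
position: [0.5487, 0.1992, 0.0025]
tcp_rot: [[-0.067, 0.998, -0.001], [0.998, 0.067, -0.0], [-0.0, -0.001, -1.0]]
force: [-0.6, -0.6, 1.7]
opening: 0.396
grasp_force: 0.8
```

>>> {"method": "apply_moves", "body": {
  "plan": "0 0 0 0 0 0;0 0 0 0 0 0;0 0 0 0 0 0;0 0 0 0 0 0",
  "gripper": -1
}}

```text
time_s: 4.43
position: [0.549, 0.1993, 0.0025]
tcp_rot: [[-0.066, 0.998, 0.0], [0.998, 0.066, 0.0], [0.0, 0.0, -1.0]]
force: [-0.8, -0.0, 0.8]
opening: 0.294
grasp_force: 30.1
```

```bash
python3 go.py .5502 .1973 .0035 93.6
```

```text
t 4.43 p [0.549  0.1993 0.0025] head 93.81 z [ 1.e-04  0.e+00 -1.e+00] F [-0.82 -0.04  0.79] open 25.6 gf 30.1
units [-0.041  0.021 -0.021]
az total 0.0006
```

>>> {"method": "apply_moves", "body": {
  "plan": "0 0 -0.2 0 0 0;0 0 -0.4 0 0 0;0 0 -0.4 0 0 0;0 0 0 0 0 0;0 0 0 0 0 0"
}}

```text
time_s: 4.85
position: [0.5498, 0.1994, 0.0538]
tcp_rot: [[-0.067, 0.998, 0.003], [0.998, 0.067, 0.0], [0.0, 0.003, -1.0]]
force: [0.3, -0.1, -1.5]
opening: 0.294
grasp_force: 30.0
```

```bash
python3 go.py .5253 -.0033 .0125 94.0
```

```text
t 4.85 p [0.5498 0.1994 0.0538] head 93.82 z [ 2.8e-03  5.0e-04 -1.0e+00] F [ 0.33 -0.09 -1.53] open 25.5 gf 30.0
units [-4.013 -0.76   0.824]
az total -0.0005
```

>>> {"method": "apply_moves", "body": {
  "plan": "-0.5 -0.095 0 0 0 -0.0005;-0.5 -0.095 0 0 0 0;-0.5 -0.095 0 0 0 0;-0.5 -0.095 0 0 0 0;-0.5 -0.095 0 0 0 0;-0.5 -0.095 0.2 0 0 0;-0.5 -0.095 0.3 0 0 0;-0.51 -0.095 0.3 0 0 0;0 0 0 0 0 0;0 0 0 0 0 0"
}}

```text
time_s: 5.68
position: [0.5234, -0.0044, 0.011]
tcp_rot: [[-0.066, 0.998, -0.004], [0.998, 0.066, 0.001], [0.001, -0.004, -1.0]]
force: [-0.3, 0.3, -0.7]
opening: 0.289
grasp_force: 30.0
```

```bash
python3 go.py .5253 -.0033 .0125 94.0;python3 - <<'E'
from h import *
c=capture("scene")[:,:,::-1]; d=capture("top")[:,:,::-1]
a=cv2.resize(c[170:290,250:410],(640,480),interpolation=cv2.INTER_CUBIC)[:, :400]
b=cv2.resize(d[165:245,290:400],(660,480),interpolation=cv2.INTER_CUBIC)[:, 150:550]
cv2.imwrite("pics/g2.png",np.hstack([a,b]))
E
```

```text
t 5.68 p [ 0.5234 -0.0044  0.011 ] head 93.81 z [-0.0039  0.001  -1.    ] F [-0.31  0.31 -0.69] open 25.1 gf 30.0
units [ 0.019  0.039 -0.03 ]
az total -0.0005
```

View pics/g2.png

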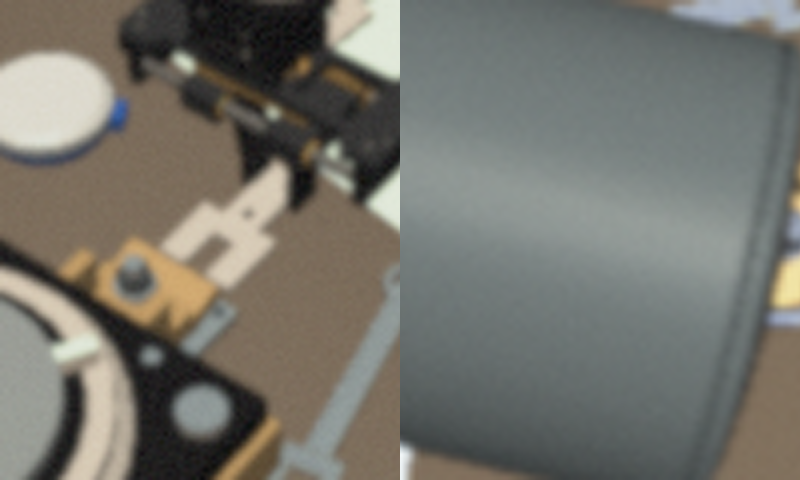

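The shim is held level, its slot (crop (215,245)) pointing at the stud (133,270). Correcting slightly and sliding in.

>>> {"method": "apply_moves", "body": {
  "plan": "0 0.035 -0.03 0 0 -0.0005;0 0 0 0 0 0;-0.15 0 0 0 0 0;-0.2 0 0 0 0 0;-0.2 0 0 0 0 0;-0.2 0 0 0 0 0;0 0 0 0 0 0;0 0 0 0 0 0"
}}

```text
time_s: 6.45
position: [0.5296, -0.0419, 0.0141]
tcp_rot: [[-0.071, 0.998, 0.0], [0.998, 0.071, -0.0], [-0.0, 0.0, -1.0]]
force: [0.2, 0.5, -1.5]
opening: 0.29
grasp_force: 30.0
```

```bash
python3 go.py .5309 -.0831 .0125 94.0
```

```text
t 6.45 p [ 0.5296 -0.0419  0.0141] head 94.05 z [ 3.e-04 -0.e+00 -1.e+00] F [ 0.21  0.55 -1.5 ] open 25.2 gf 30.0
units [-0.825 -0.032  0.032]
az total 0.0001
```

>>> {"method": "apply_moves", "body": {
  "plan": "-0.15 -0.015 0.02 0 0 0;-0.15 0 0 0 0 0;-0.15 0 0 0 0 0;-0.15 0 0 0 0 0;-0.05 0 0 0 0 0;0 0 0 0 0 0;0 0 0 0 0 0"
}}

```text
time_s: 7.03
position: [0.5309, -0.0734, 0.013]
tcp_rot: [[-0.072, 0.997, -0.0], [0.997, 0.072, 0.0], [0.0, -0.0, -1.0]]
force: [0.6, 0.7, -1.7]
opening: 0.289
grasp_force: 30.0
```

```bash
python3 go.py .5309 -.0831 .0125 94.0
```

```text
t 7.03 p [ 0.5309 -0.0734  0.013 ] head 94.14 z [-2.e-04  2.e-04 -1.e+00] F [ 0.58  0.68 -1.68] open 25.1 gf 30.0
units [-0.194 -0.014  0.01 ]
az total 0.0004
```

>>> {"method": "apply_moves", "body": {
  "plan": "-0.05 0 0 0 0 0;-0.05 0 0 0 0 0;0 0 0 0 0 0"
}}

```text
time_s: 7.28
position: [0.5315, -0.0784, 0.0131]
tcp_rot: [[-0.073, 0.997, 0.0], [0.997, 0.073, -0.0], [-0.0, 0.0, -1.0]]
force: [0.3, 0.3, -1.1]
opening: 0.29
grasp_force: 30.0
```

>>> {"method": "apply_moves", "body": {
  "plan": "-0.04 0 0 0 0 0;0 0 0 0 0 0"
}}

```text
time_s: 7.45
position: [0.5316, -0.0803, 0.0131]
tcp_rot: [[-0.073, 0.997, 0.0], [0.997, 0.073, -0.0], [-0.0, 0.0, -1.0]]
force: [0.7, -0.9, -0.5]
opening: 0.292
grasp_force: 30.0
```

>>> {"method": "apply_moves", "body": {
  "plan": "-0.04 0 0 0 0 0;0 0 0 0 0 0"
}}

```text
time_s: 7.62
position: [0.5313, -0.0809, 0.013]
tcp_rot: [[-0.072, 0.997, -0.001], [0.997, 0.072, 0.002], [0.002, -0.001, -1.0]]
force: [1.7, 4.7, -0.7]
opening: 0.292
grasp_force: 30.0
```

Stud contact felt, so it is home. Backing off half a millimetre, lowering onto the pad, and releasing.

>>> {"method": "apply_moves", "body": {
  "plan": "0.02 0 0 0 0 0;0 0 0.02 0 0 0;0 0 0.02 0 0 0;0 0 0 0 0 0"
}}

```text
time_s: 7.95
position: [0.5313, -0.0808, 0.0109]
tcp_rot: [[-0.073, 0.997, -0.001], [0.997, 0.073, 0.001], [0.001, -0.001, -1.0]]
force: [-0.5, 3.3, 0.9]
opening: 0.293
grasp_force: 30.0
```

>>> {"method": "apply_moves", "body": {
  "plan": "0 0 0.02 0 0 0;0 0 0 0 0 0"
}}

```text
time_s: 8.12
position: [0.5314, -0.0808, 0.0102]
tcp_rot: [[-0.073, 0.997, -0.0], [0.997, 0.073, 0.0], [0.001, -0.0, -1.0]]
force: [-0.4, 4.0, 3.7]
opening: 0.291
grasp_force: 30.0
```

>>> {"method": "apply_moves", "body": {
  "plan": "0 0 0 0 0 0;0 0 0 0 0 0;0 0 0 0 0 0;0 0 -0.1 0 0 0;0 0 -0.3 0 0 0;0.2 0 -0.5 0 0 0;0.5 0 -0.5 0 0 0;0 0 0 0 0 0",
  "gripper": 0.1
}}

```text
time_s: 8.78
position: [0.5305, -0.0444, 0.0839]
tcp_rot: [[-0.074, 0.997, 0.006], [0.997, 0.074, -0.001], [-0.001, 0.005, -1.0]]
force: [0.6, 0.3, 0.2]
opening: 0.543
grasp_force: 0.0
```

```bash
python3 go.py .4334 .2085 .05 90.0
```

```text
t 8.78 p [ 0.5305 -0.0444  0.0839] head 94.26 z [ 5.5e-03 -8.0e-04 -1.0e+00] F [0.59 0.34 0.19] open 47.3 gf 0.0
units [ 5.189 -1.565  0.664]
az total 0.0118
```

>>> {"method": "apply_moves", "body": {
  "plan": "0.65 -0.196 0 0 0 0;0.65 -0.196 0 0 0 0;0.65 -0.196 0 0 0 0;0.65 -0.196 0 0 0 0;0.65 -0.196 0 0 0 0;0.65 -0.196 0.2 0 0 0;0.65 -0.196 0.2 0 0 0;0.65 -0.196 0.2 0 0 0.0118;0 0 0 0 0 0;0 0 0 0 0 0"
}}

```text
time_s: 9.62
position: [0.4308, 0.2084, 0.0495]
tcp_rot: [[-0.004, 1.0, -0.001], [1.0, 0.004, -0.001], [-0.001, -0.001, -1.0]]
force: [0.7, 0.4, 0.3]
opening: 0.553
grasp_force: 0.0
```

```bash
python3 go.py .4334 .209 .003 90.0
python3 - <<'E'
from h import *
c=capture("scene")[:,:,::-1]; np.save("s2.npy",c)
cv2.imwrite("pics/g3.png",np.hstack([cv2.resize(c[200:280,250:350],(500,400),interpolation=cv2.INTER_CUBIC),cv2.resize(c[120:220,260:335],(300,400),interpolation=cv2.INTER_CUBIC)]))
E
```

```text
t 9.62 p [0.4308 0.2084 0.0495] head 90.2 z [-1.3e-03 -6.0e-04 -1.0e+00] F [0.66 0.41 0.26] open 48.1 gf 0.0
units [0.012 0.053 0.929]
az total 0.0006
```

View pics/g3.png

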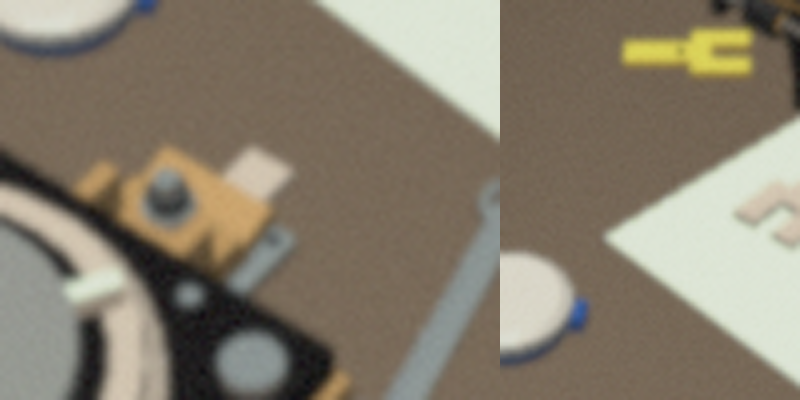

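Shim one is home, with only its tab sticking out (left crop (260,170)). Picking D next.

>>> {"method": "apply_moves", "body": {
  "plan": "0 0.053 0.2 0 0 0.0006;0 0 0.3 0 0 0;0 0 0.25 0 0 0;0 0 0.1 0 0 0;0 0 0.06 0 0 0;0 0 0.02 0 0 0;0 0 0 0 0 0;0 0 0 0 0 0"
}}

```text
time_s: 10.33
position: [0.4351, 0.2071, 0.0039]
tcp_rot: [[0.006, 1.0, 0.001], [1.0, -0.006, 0.0], [0.0, 0.001, -1.0]]
force: [-0.1, 0.8, 0.2]
opening: 0.551
grasp_force: 0.0
```

```bash
python3 go.py .4334 .209 .003 90.0
```

```text
t 10.33 p [0.4351 0.2071 0.0039] head 89.68 z [ 9.e-04  2.e-04 -1.e+00] F [-0.06  0.82  0.17] open 48.0 gf 0.0
units [ 0.037 -0.034  0.018]
az total -0.0009
```

>>> {"method": "apply_moves", "body": {
  "plan": "0.035 -0.03 0.02 0 0 -0.0009;0 0 0 0 0 0"
}}

```text
time_s: 10.5
position: [0.4329, 0.2093, 0.0029]
tcp_rot: [[-0.001, 1.0, 0.0], [1.0, 0.001, 0.0], [0.0, 0.0, -1.0]]
force: [-0.6, 1.4, -0.2]
opening: 0.548
grasp_force: 0.0
```

>>> {"method": "apply_moves", "body": {
  "plan": "0 0 0 0 0 0;0 0 0 0 0 0;0 0 0 0 0 0;0 0 0 0 0 0;0 0 0 0 0 0",
  "gripper": -1
}}

```text
time_s: 10.92
position: [0.4331, 0.2092, 0.0026]
tcp_rot: [[-0.001, 1.0, 0.0], [1.0, 0.001, 0.0], [0.0, 0.0, -1.0]]
force: [-0.4, 0.4, 0.9]
opening: 0.29
grasp_force: 30.0
```

>>> {"method": "apply_moves", "body": {
  "plan": "0 0 -0.2 0 0 0;0 0 -0.4 0 0 0;0 0 -0.4 0 0 0;0 0 0 0 0 -0.0118;0 0 0 0 0 0;0 0 0 0 0 0"
}}

```text
time_s: 11.42
position: [0.433, 0.2091, 0.0531]
tcp_rot: [[-0.073, 0.997, 0.0], [0.997, 0.073, 0.0], [0.0, 0.0, -1.0]]
force: [0.2, 0.2, -1.4]
opening: 0.292
grasp_force: 30.0
```

```bash
python3 go.py .5257 -.0010 .0175 94.2
```

```text
t 11.42 p [0.433  0.2091 0.0531] head 94.18 z [ 4.e-04  1.e-04 -1.e+00] F [ 0.21  0.24 -1.44] open 25.4 gf 30.0
units [-4.327  1.542  0.712]
az total -0.0
```

>>> {"method": "apply_moves", "body": {
  "plan": "-0.48 0.171 0 0 0 0;-0.48 0.171 0 0 0 0;-0.48 0.171 0 0 0 0;-0.48 0.171 0 0 0 0;-0.48 0.171 0 0 0 0;-0.48 0.171 0.1 0 0 0;-0.48 0.171 0.2 0 0 0;-0.48 0.171 0.2 0 0 0;-0.48 0.171 0.17 0 0 0;0 0 0 0 0 0"
}}

```text
time_s: 12.25
position: [0.5284, -0.0046, 0.0173]
tcp_rot: [[-0.069, 0.998, 0.002], [0.998, 0.069, -0.001], [-0.001, 0.002, -1.0]]
force: [1.4, -0.3, -1.0]
opening: 0.288
grasp_force: 30.0
```

>>> {"method": "apply_moves", "body": {
  "plan": "0 0 0 0 0 0"
}}

```text
time_s: 12.33
position: [0.5256, -0.0017, 0.0179]
tcp_rot: [[-0.071, 0.998, -0.002], [0.998, 0.071, 0.001], [0.001, -0.002, -1.0]]
force: [-0.3, 0.3, -1.4]
opening: 0.293
grasp_force: 30.0
```

```bash
python3 go.py .5314 -.0808 .0175 94.2
```

```text
t 12.33 p [ 0.5256 -0.0017  0.0179] head 94.05 z [-2.1e-03  5.0e-04 -1.0e+00] F [-0.28  0.35 -1.39] open 25.5 gf 30.0
units [-1.586  0.003  0.008]
az total -0.0004
```

>>> {"method": "apply_moves", "body": {
  "plan": "-0.2 0 0 0 0 -0.0004;-0.2 0 0 0 0 0;-0.2 0 0 0 0 0;-0.1 0 0.02 0 0 0;0 0 0 0 0 0;0 0 0 0 0 0"
}}

```text
time_s: 12.83
position: [0.5285, -0.0357, 0.0182]
tcp_rot: [[-0.076, 0.997, 0.0], [0.997, 0.076, 0.0], [0.0, 0.0, -1.0]]
force: [0.1, 0.5, -0.7]
opening: 0.289
grasp_force: 30.0
```

```bash
python3 go.py .5314 -.0808 .0155 94.2
```

```text
t 12.83 p [ 0.5285 -0.0357  0.0182] head 94.37 z [ 1.e-04  1.e-04 -1.e+00] F [ 0.14  0.46 -0.69] open 25.1 gf 30.0
units [-0.904 -0.012  0.054]
az total 0.0005
```

>>> {"method": "apply_moves", "body": {
  "plan": "0 0 0.02 0 0 0.0005;0 0 0.02 0 0 0;0 0 0 0 0 0"
}}

```text
time_s: 13.08
position: [0.5284, -0.035, 0.0159]
tcp_rot: [[-0.075, 0.997, -0.0], [0.997, 0.075, 0.0], [0.0, -0.0, -1.0]]
force: [-0.3, -0.3, 0.1]
opening: 0.292
grasp_force: 30.0
```

>>> {"method": "apply_moves", "body": {
  "plan": "0 0 0.015 0 0 0;0 0 0 0 0 0"
}}

```text
time_s: 13.25
position: [0.5285, -0.035, 0.0153]
tcp_rot: [[-0.074, 0.997, -0.0], [0.997, 0.074, 0.0], [0.0, -0.0, -1.0]]
force: [0.3, 0.4, 0.2]
opening: 0.292
grasp_force: 30.0
```

>>> {"method": "apply_moves", "body": {
  "plan": "-0.1 0 0 0 0 0;-0.1 0 0 0 0 0;-0.1 0 0 0 0 0;-0.1 0 0 0 0 0;0 0 0 0 0 0"
}}

```text
time_s: 13.67
position: [0.5296, -0.0553, 0.0155]
tcp_rot: [[-0.072, 0.997, -0.001], [0.997, 0.072, 0.001], [0.002, -0.001, -1.0]]
force: [-0.8, 4.7, 3.3]
opening: 0.29
grasp_force: 30.0
```

>>> {"method": "apply_moves", "body": {
  "plan": "-0.1 0 0 0 0 0;-0.1 0 0 0 0 0;-0.08 0 0 0 0 0;-0.06 0 0 0 0 0;0 0 0 0 0 0"
}}

```text
time_s: 14.08
position: [0.5305, -0.0716, 0.0156]
tcp_rot: [[-0.072, 0.997, -0.002], [0.997, 0.072, 0.002], [0.002, -0.002, -1.0]]
force: [-1.6, 5.7, 3.5]
opening: 0.292
grasp_force: 30.0
```

```bash
python3 go.py .5314 -.0808 .0155 94.2
```

```text
t 14.08 p [ 0.5305 -0.0716  0.0156] head 94.16 z [-0.0018  0.0021 -1.    ] F [-1.56  5.67  3.54] open 25.4 gf 30.0
units [-0.184  0.005  0.001]
az total -0.0001
```

>>> {"method": "apply_moves", "body": {
  "plan": "0 0 -0.012 0 0 0;-0.04 0 0 0 0 0;0 0 0 0 0 0"
}}

```text
time_s: 14.33
position: [0.5307, -0.0742, 0.0156]
tcp_rot: [[-0.073, 0.997, -0.002], [0.997, 0.073, 0.001], [0.001, -0.002, -1.0]]
force: [-1.3, 3.6, -0.4]
opening: 0.291
grasp_force: 30.0
```

>>> {"method": "apply_moves", "body": {
  "plan": "-0.04 0 0 0 0 0;-0.04 0 0 0 0 0;0 0 0 0 0 0"
}}

```text
time_s: 14.58
position: [0.5313, -0.0783, 0.0156]
tcp_rot: [[-0.073, 0.997, -0.001], [0.997, 0.073, 0.001], [0.001, -0.001, -1.0]]
force: [-1.7, 4.6, -0.0]
opening: 0.289
grasp_force: 30.0
```

>>> {"method": "apply_moves", "body": {
  "plan": "-0.04 0 0 0 0 0;0 0 0 0 0 0"
}}

```text
time_s: 14.75
position: [0.5315, -0.0804, 0.0157]
tcp_rot: [[-0.074, 0.997, -0.001], [0.997, 0.074, 0.0], [0.0, -0.001, -1.0]]
force: [-0.6, 3.3, -1.0]
opening: 0.289
grasp_force: 30.0
```

>>> {"method": "apply_moves", "body": {
  "plan": "-0.02 0 0 0 0 0;0 0 0 0 0 0"
}}

```text
time_s: 14.92
position: [0.5315, -0.0808, 0.0157]
tcp_rot: [[-0.074, 0.997, -0.001], [0.997, 0.074, 0.001], [0.001, -0.001, -1.0]]
force: [-0.9, 5.3, -0.6]
opening: 0.288
grasp_force: 30.0
```

>>> {"method": "apply_moves", "body": {
  "plan": "-0.02 0 0 0 0 0;0 0 0 0 0 0"
}}

```text
time_s: 15.08
position: [0.5314, -0.081, 0.0157]
tcp_rot: [[-0.073, 0.997, -0.002], [0.997, 0.073, 0.002], [0.002, -0.001, -1.0]]
force: [0.8, 7.9, -0.4]
opening: 0.289
grasp_force: 30.0
```

>>> {"method": "apply_moves", "body": {
  "plan": "0.03 0 0 0 0 0;0.02 0 0 0 0 0"
}}

```text
time_s: 15.25
position: [0.5318, -0.0805, 0.0157]
tcp_rot: [[-0.075, 0.997, -0.0], [0.997, 0.075, -0.001], [-0.001, -0.0, -1.0]]
force: [-2.7, -2.2, -1.7]
opening: 0.287
grasp_force: 30.0
```

>>> {"method": "apply_moves", "body": {
  "plan": "0.02 0 0 0 0 0"
}}

```text
time_s: 15.33
position: [0.5322, -0.08, 0.0159]
tcp_rot: [[-0.075, 0.997, 0.001], [0.997, 0.075, -0.002], [-0.002, 0.001, -1.0]]
force: [-1.6, -3.0, -1.4]
opening: 0.291
grasp_force: 30.0
```

>>> {"method": "apply_moves", "body": {
  "plan": "0 0 0 0 0 0;0 0 0 0 0 0"
}}

```text
time_s: 15.5
position: [0.5324, -0.0798, 0.016]
tcp_rot: [[-0.074, 0.997, 0.001], [0.997, 0.074, -0.001], [-0.001, 0.001, -1.0]]
force: [-2.1, -2.6, -2.0]
opening: 0.293
grasp_force: 30.0
```

>>> {"method": "apply_moves", "body": {
  "plan": "-0.02 0 0 0 0 0;-0.02 0 0 0 0 0"
}}

```text
time_s: 15.67
position: [0.5321, -0.0803, 0.0159]
tcp_rot: [[-0.073, 0.997, 0.0], [0.997, 0.073, 0.001], [0.001, 0.0, -1.0]]
force: [-0.5, 4.2, -2.2]
opening: 0.287
grasp_force: 30.0
```

>>> {"method": "apply_moves", "body": {
  "plan": "-0.02 0 0 0 0 0"
}}

```text
time_s: 15.75
position: [0.5319, -0.0808, 0.0158]
tcp_rot: [[-0.073, 0.997, -0.0], [0.997, 0.073, 0.002], [0.002, -0.0, -1.0]]
force: [1.3, 7.1, -1.9]
opening: 0.288
grasp_force: 30.0
```

>>> {"method": "apply_moves", "body": {
  "plan": "0.04 0 0 0 0 0;0.03 0 0 0 0 0;0.02 0 0 0 0 0"
}}

```text
time_s: 16.0
position: [0.5325, -0.0781, 0.0161]
tcp_rot: [[-0.075, 0.997, 0.002], [0.997, 0.075, -0.002], [-0.002, 0.002, -1.0]]
force: [-0.5, -2.2, -2.2]
opening: 0.289
grasp_force: 30.0
```

>>> {"method": "apply_moves", "body": {
  "plan": "0.02 0 0 0 0 0"
}}

```text
time_s: 16.08
position: [0.5325, -0.077, 0.0161]
tcp_rot: [[-0.074, 0.997, 0.002], [0.997, 0.074, -0.001], [-0.001, 0.002, -1.0]]
force: [0.4, -2.7, -1.6]
opening: 0.289
grasp_force: 30.0
```

>>> {"method": "apply_moves", "body": {
  "plan": "0.02 0 0 0 0 0"
}}

```text
time_s: 16.17
position: [0.5324, -0.0759, 0.0161]
tcp_rot: [[-0.074, 0.997, 0.002], [0.997, 0.074, -0.001], [-0.001, 0.002, -1.0]]
force: [0.0, -2.6, -1.9]
opening: 0.287
grasp_force: 30.0
```

>>> {"method": "apply_moves", "body": {
  "plan": "0.01 0 0 0 0 0;0 0 0 0 0 0"
}}

```text
time_s: 16.33
position: [0.5322, -0.075, 0.0161]
tcp_rot: [[-0.074, 0.997, 0.001], [0.997, 0.074, -0.001], [-0.001, 0.001, -1.0]]
force: [0.8, -2.8, -2.4]
opening: 0.289
grasp_force: 30.0
```

>>> {"method": "apply_moves", "body": {
  "plan": "-0.02 0 0 0 0 0;-0.02 0 0 0 0 0"
}}

```text
time_s: 16.5
position: [0.5315, -0.0758, 0.0159]
tcp_rot: [[-0.074, 0.997, -0.0], [0.997, 0.074, 0.002], [0.002, -0.0, -1.0]]
force: [1.0, 3.5, -1.2]
opening: 0.294
grasp_force: 30.0
```

>>> {"method": "apply_moves", "body": {
  "plan": "-0.02 0 0 0 0 0"
}}

```text
time_s: 16.58
position: [0.5312, -0.0767, 0.0158]
tcp_rot: [[-0.074, 0.997, -0.001], [0.997, 0.074, 0.002], [0.002, -0.001, -1.0]]
force: [1.4, 3.9, -1.2]
opening: 0.292
grasp_force: 30.0
```

>>> {"method": "apply_moves", "body": {
  "plan": "-0.03 0 0 0 0 0;-0.03 0 0 0 0 0;-0.03 0 0 0 0 0;-0.02 0 0 0 0 0;-0.02 0 0 0 0 0;0 0 0 0 0 0"
}}

```text
time_s: 17.08
position: [0.5306, -0.0813, 0.0156]
tcp_rot: [[-0.072, 0.997, -0.003], [0.997, 0.072, 0.005], [0.005, -0.003, -1.0]]
force: [1.2, 13.4, 0.1]
opening: 0.294
grasp_force: 30.0
```

>>> {"method": "apply_moves", "body": {
  "plan": "0 0 0 0 0 0;0 0 0 0 0 0;0 0 0 0 0 0;0.03 0 0 0 0 0;0 0 0 0 0 0;0 0 0 0 0 0",
  "gripper": -0.2
}}

```text
time_s: 17.58
position: [0.5323, -0.0832, 0.016]
tcp_rot: [[-0.074, 0.997, 0.0], [0.997, 0.074, -0.0], [-0.0, 0.0, -1.0]]
force: [-0.1, -0.8, -0.4]
opening: 0.4
grasp_force: 0.0
```

>>> {"method": "apply_moves", "body": {
  "plan": "0 0 0 0 0 0;0 0 0 0 0 0;0 0 0 0 0 0;0 0 0 0 0 0",
  "gripper": -1
}}

```text
time_s: 17.92
position: [0.5316, -0.0828, 0.0159]
tcp_rot: [[-0.074, 0.997, -0.001], [0.997, 0.074, 0.0], [0.0, -0.001, -1.0]]
force: [-1.1, -0.2, 1.1]
opening: 0.292
grasp_force: 30.0
```

>>> {"method": "apply_moves", "body": {
  "plan": "0.02 0 0 0 0 0"
}}

```text
time_s: 18.0
position: [0.5319, -0.0824, 0.0159]
tcp_rot: [[-0.074, 0.997, -0.0], [0.997, 0.074, -0.001], [-0.001, -0.0, -1.0]]
force: [-1.8, -3.4, 0.9]
opening: 0.29
grasp_force: 30.0
```

>>> {"method": "apply_moves", "body": {
  "plan": "0.02 0 0 0 0 0"
}}

```text
time_s: 18.08
position: [0.5321, -0.0816, 0.0159]
tcp_rot: [[-0.074, 0.997, 0.0], [0.997, 0.074, -0.001], [-0.001, 0.0, -1.0]]
force: [-0.7, -3.8, 0.5]
opening: 0.285
grasp_force: 30.0
```

>>> {"method": "apply_moves", "body": {
  "plan": "0.02 0 0 0 0 0"
}}

```text
time_s: 18.17
position: [0.5324, -0.0805, 0.0159]
tcp_rot: [[-0.074, 0.997, 0.001], [0.997, 0.074, -0.001], [-0.001, 0.001, -1.0]]
force: [-0.8, -3.9, -1.0]
opening: 0.285
grasp_force: 30.0
```

>>> {"method": "apply_moves", "body": {
  "plan": "0.02 0 0 0 0 0"
}}

```text
time_s: 18.25
position: [0.5324, -0.0793, 0.0159]
tcp_rot: [[-0.074, 0.997, 0.001], [0.997, 0.074, -0.001], [-0.001, 0.001, -1.0]]
force: [-1.0, -3.9, -1.3]
opening: 0.292
grasp_force: 30.0
```

>>> {"method": "apply_moves", "body": {
  "plan": "-0.02 0 0 0 0 0;-0.02 0 0 0 0 0"
}}

```text
time_s: 18.42
position: [0.5321, -0.0795, 0.0159]
tcp_rot: [[-0.073, 0.997, 0.0], [0.997, 0.073, 0.002], [0.002, 0.0, -1.0]]
force: [0.8, 5.0, 0.8]
opening: 0.29
grasp_force: 30.0
```

>>> {"method": "apply_moves", "body": {
  "plan": "-0.02 0 0 0 0 0"
}}

```text
time_s: 18.5
position: [0.5318, -0.0801, 0.0159]
tcp_rot: [[-0.073, 0.997, -0.001], [0.997, 0.073, 0.002], [0.002, -0.0, -1.0]]
force: [1.4, 5.4, 0.7]
opening: 0.289
grasp_force: 30.0
```

>>> {"method": "apply_moves", "body": {
  "plan": "-0.01 0 0 0 0 0;0 0 0 0 0 0"
}}

```text
time_s: 18.67
position: [0.5317, -0.0805, 0.0159]
tcp_rot: [[-0.074, 0.997, -0.001], [0.997, 0.074, 0.002], [0.002, -0.001, -1.0]]
force: [1.1, 4.0, 0.8]
opening: 0.292
grasp_force: 30.0
```

Drag is 4–5 N both ways with no vertical load, which points to snug. A quick cross-check: lift slightly, since a loose shim would rise with only its own weight.

>>> {"method": "apply_moves", "body": {
  "plan": "-0.02 0 0 0 0 0;-0.02 0 0 0 0 0;0 0 -0.02 0 0 0;0 0 0 0 0 0"
}}

```text
time_s: 19.0
position: [0.5314, -0.0829, 0.0166]
tcp_rot: [[-0.074, 0.997, -0.002], [0.997, 0.074, 0.002], [0.002, -0.002, -1.0]]
force: [0.7, 3.9, -2.6]
opening: 0.291
grasp_force: 30.0
```

>>> {"method": "apply_moves", "body": {
  "plan": "0 0 -0.02 0 0 0;0 0 0 0 0 0"
}}

```text
time_s: 19.17
position: [0.5313, -0.083, 0.0175]
tcp_rot: [[-0.074, 0.997, -0.002], [0.997, 0.074, 0.002], [0.002, -0.002, -1.0]]
force: [0.6, 5.9, -3.6]
opening: 0.287
grasp_force: 30.0
```

>>> {"method": "apply_moves", "body": {
  "plan": "0 0 -0.02 0 0 0;0 0 0 0 0 0"
}}

```text
time_s: 19.33
position: [0.5313, -0.083, 0.0184]
tcp_rot: [[-0.074, 0.997, -0.002], [0.997, 0.074, 0.002], [0.002, -0.002, -1.0]]
force: [0.8, 5.7, -3.6]
opening: 0.291
grasp_force: 30.0
```

Lifting takes 3.6 N against about 1.3 N for a free shim, so the foot bears on it. Lowering, seating, releasing and backing away.

>>> {"method": "apply_moves", "body": {
  "plan": "0 0 0.03 0 0 0;0 0 0.03 0 0 0;0 0 0.01 0 0 0;-0.02 0 0 0 0 0;0 0 0 0 0 0"
}}

```text
time_s: 19.75
position: [0.5314, -0.0832, 0.0158]
tcp_rot: [[-0.073, 0.997, -0.002], [0.997, 0.073, 0.003], [0.003, -0.002, -1.0]]
force: [0.2, 9.5, 5.8]
opening: 0.294
grasp_force: 30.0
```

>>> {"method": "apply_moves", "body": {
  "plan": "0 0 0 0 0 0;0 0 0 0 0 0;0 0 0 0 0 0;0.04 0 -0.1 0 0 0;0 0 -0.3 0 0 0;0.2 0 -0.5 0 0 0;0.5 0 -0.5 0 0 0;0.6 0 -0.5 0 0 0;0.6 0 -0.5 0 0 0;0.6 0 -0.5 0 0 0",
  "gripper": 0.1
}}

```text
time_s: 20.58
position: [0.5226, 0.0421, 0.1619]
tcp_rot: [[-0.073, 0.997, 0.0], [0.997, 0.073, -0.0], [-0.0, 0.0, -1.0]]
force: [0.2, 0.3, -0.4]
opening: 0.551
grasp_force: 0.0
```

>>> {"method": "apply_moves", "body": {
  "plan": "0.6 -0.3 -0.3 0 0 0;0.6 -0.3 0 0 0 0;0.6 -0.3 0 0 0 0;0.6 0 0 0 0 0;0 0 0 0 0 0;0 0 0 0 0 0"
}}

```text
time_s: 21.08
position: [0.469, 0.1586, 0.1759]
tcp_rot: [[-0.077, 0.997, 0.001], [0.997, 0.077, -0.0], [-0.001, 0.001, -1.0]]
force: [-0.2, 0.2, -0.5]
opening: 0.551
grasp_force: 0.0
```

```bash
python3 go.py
python3 - <<'E'
from h import *
c=capture("scene")[:,:,::-1]; d=capture("top")[:,:,::-1]
cv2.imwrite("pics/g4.png",np.hstack([cv2.resize(c[200:280,250:350],(500,400),interpolation=cv2.INTER_CUBIC),cv2.resize(d[180:230,350:387],(296,400),interpolation=cv2.INTER_CUBIC)]))
E
```

```text
t 21.08 p [0.469  0.1586 0.1759] head 94.44 z [ 1.3e-03 -5.0e-04 -1.0e+00] F [-0.19  0.18 -0.55] open 47.9 gf 0.0
```

View pics/g4.png

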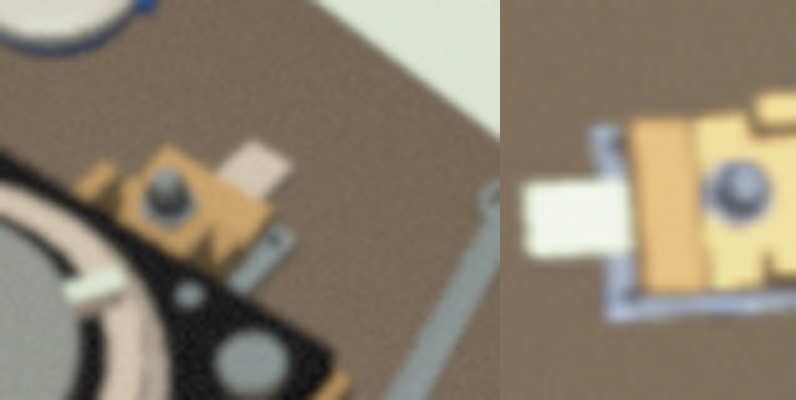

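Both tabs lie flush, one on the other, protruding about 36 mm from the foot (right crop x 523–630). That matches both shims being home, so I'm handing in.

```bash
python3 -c "
from rig import bot
print(bot.hand_in())"
```

```text
the job is handed in; nothing more can be done
None
```

I slid two shims home around the stud and stopped there because the pack felt snug: about 4–5 N drag both ways, and lifting the tab took 3.6 N against roughly 1.3 N for a free shim. The other two shims were left on the mat, and the job is handed in; no verdict came back.

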